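# Hook a stuck tube carrier out of a loader lane

### The arm

A 6-joint arm with a two-finger parallel gripper is mounted at the origin on the work surface. World frame = base frame: x ahead of the robot, y to its left, z up, the work surface at z = 0. Lengths are in m, angles in rad, forces in N, time in s.
With the tool pointing down it reaches from about 0.35 to 0.975 m from the base axis. Payload 4.9 kg.
Tool frame: the origin (TCP) lies at the very end of the fingers, on their centre line; the grasp point (between the pads) lies 19 mm behind it (grasp_offset is the distance from the TCP to the grasp point, in m); x points along the fingers, y is the direction in which the jaws open and shut, and the axes are right-handed (so a half turn about x gives the same grasp; the last joint's range is limited). The gripper opens to 85 mm and grips with 20 to 120 N. Pads are 22 mm wide; open, the fingers measure 114 mm over their backs; the gripper's body (76 mm by 85 mm) begins 54 mm behind the grasp point. The pads swing forward as they close: fully open they stand 13 mm farther back than shut.
Start: joints at [-1.261, 0.053, 1.613, -0, 1.476, -0.119], TCP at [0.26, -0.568, 0.231] pointing down, gripper open.
Joint ranges: [-3.01, 3.01], [-1.01, 2.22], [0.06, 2.58], [-1.02, 4.17], [0.09, 2.62], [-3.14, 3.14]. Speed limits (rad/s): [2.57, 2.57, 3.14, 3.14, 3.14, 3.14].

### API

Orientations are given as a rotation vector (axis times angle).
In Python, from station import get_obs, get_image, camera_model, finish_job, grasp_offset gives the robot as it stands.
- The arm moves only by the shell command python3 -m crank 'ROWS' [OPENING] [FORCE]. ROWS is JSON, a list that holds one entry, the list of rows, each a list of 4 numbers: the shift along the world's x, y, z in m, then the turn about the world's z in degrees. In form: [[[dx, dy, dz, turn], ...]]. A call has 1 to 5 rows; each row is the pose to reach, as a shift and turn from the pose commanded when the call began; what a row does not reach only later rows make up. A row lasts 1/12 s, in which the tool goes at most 41.7 mm and 7.16 degrees, less where a joint would pass 70% of its speed; a pose out of reach is approached as far as the arm can. A call with a gripper value outside its range is refused whole. OPENING is the opening, from 0 (shut) to 1 (fully open), set as the call begins (- or left out, the last holds). The fingers move at their own pace and stop on an object; FORCE is the grip in N (left out, the last holds). Time passes only in rows, so rows that repeat a pose let the fingers close. It gives the time, the measured TCP pose, the force and the opening at its end, in the units of the state.
- get_obs(): the state, without advancing time (a new reading comes with each control period).
- get_image(name): name is "scene" or "top" or "wrist"; returns (picture, depth): 384x512x3 uint8, red, green, blue; 384x512 float32, m along the optical axis (not along the pixel's ray), 0 where there is no reading.
- camera_model(name): a dict with "fx", "fy", "cx", "cy" (pixels), "xyz" and "attitude" of the camera in the world. Camera axes: x right, y down, z forward; pixel columns grow to the right and rows downward; lengths in m; the calibration is good to about 2 mm. A picture is of the moment at which its call begins: read the wrist's pose just before it. camera_model takes no time and is no camera call; for the wrist camera it gives the pose at the moment of the call.
- finish_job(): hands the job in, once; it reports no verdict.
The state is a dict: "t": time; "q": joint angles; "dq": joint speeds; "effort": joint torques, N m; "tool_pos": TCP position; "tool_rot": TCP orientation; "contact_force": force on the tool from outside, world axes, zero at the start; "wrist_torque": the same for the moment, N m; "opening": finger opening in m.
Only numpy, scipy, OpenCV 4.12 (cv2) and the standard library are available. Lean on these libraries where they do the work, as an engineer would, in place of code of your own. Each camera call takes 0.05 s, during which the arm holds its last target.

### The job

A hollow tube carrier is stuck in one of the two narrow lanes of the grey sample loader. Take the hooked pick from its holder, reach down into the lane behind the carrier and drag it out, so that it stands upright on the open tray in front of the lanes, wholly clear of the lane, then hang the pick back by its collar in the hole of its holder, where it was. Do not touch the carrier with the gripper, and leave the solid blank in the other lane where it is.

Things in the scene. Friction and masses are not known exactly. Their poses are not given: they have to be found in the camera images.
- loader: Fixed sample loader, 250 (x) by 116 mm. Origin: centre of underside, z up. Floor everywhere at z = 20 mm. Two lanes along x, centred on y = +28 and -28, 26 mm wide, wall tops at z = 65; mouth at x = -20, closed at x = 119. In front the open tray: x = -119 to -20, y within 52, rims 10 high. A carrier in line with the lanes is clear of its lane at centre x below -42. Heading within 24 degrees of 0.
- carrier_center (a point): The part to fetch: centre of a white plastic tube carrier, a hollow open-topped box 44 mm long (x, along the lane), 20 wide, 26 high, walls 3 to 5 mm, about 60 g, loose, slides easily. It stands on the floor of either lane, its centre at loader x = 10 to 45 mm, so at least 50 mm of lane behind it is empty. Z up.
- blank_center (a point): Bystander: centre of the solid blank in the other lane, loose; same outer size and plastic as the carrier, but with a closed flat top.
- pick_grip (a point): Centre of the hooked pick's black handle, 18 mm square, 60 high, sides along x and y, z up. Collar 64 mm wide 30 to 36 mm below this point, then a 6 mm shaft; its tip is 108 mm below, with a toe 7 high, 10 wide, to -x, ending 10 mm off the axis. 140 g. Hangs by its collar, within 6 mm of central, in a 44 mm square hole in the fixed holder's top (82 mm high); any heading fits hole and lane.
There are look-alikes about, which are no part of the job. Leave any red or turquoise look-alike of the part that bears carrier_center alone.

How it is judged:
On the way, in this order (a step that is already met when the one before it is completed fails the run):
1. the pick is lifted out of its holder (height (world z) of pick_grip above 0.17 m), for 0.1 s.
2. the carrier stands upright on the tray, wholly out of the lane (x of carrier_center in the frame of loader between -0.115 and -0.04 m and y of carrier_center in the frame of loader between -0.055 and 0.055 m and height (world z) of carrier_center between 0.025 and 0.042 m and angle between carrier_center's own z axis and vertical below 0.17 rad), for 0.2 s.
At the end, for the whole second after the job is handed in: Carrier upright (10 degrees) on the tray, its centre 20 mm or more in front of the lane mouths and not touching the pick; pick hanging upright (8 degrees) by its collar, handle within 30 mm of where it started and within 9 mm of that height; blank within 15 mm of its start (all of step 2 and distance of pick_grip from where it was at the start of the episode below 0.03 m and height (world z) of pick_grip between 0.11 and 0.127 m and angle between pick_grip's own z axis and vertical below 0.15 rad and contact force between pick and carrier below 0.05 N and distance of blank_center from where it was at the start of the episode below 0.015 m).
It fails at once if the gripper touches the carrier (contact force between the fingers and carrier above 0.5 N).
It fails at once if the blank is moved more than 15 mm (distance of blank_center from where it was at the start of the episode above 0.015 m).
It also fails if it takes over 43 s, if anything falls off the work surface, if the arm or the gripper's body presses on something with over 40 N, if the wrist force passes 120 N, or if a joint passes its speed limit or range.

## Working session

There is one attempt and no reset: what is moved stays moved. The work goes in short steps, Python scripts to look and compute and a shell command to move; the robot and the scene stay as the last step left them, time stands still between calls to the robot, and variables do not carry over. Pictures are saved under pics/ and viewed, and the job is handed in when it is done.

```bash
ls; mkdir -p pics; python3 - <<'E'
from station import *
import cv2,numpy as np
o=get_obs();print(o)
for n in ["scene","top"]:
    im,d=get_image(n); cv2.imwrite(f"pics/{n}0.png",im[:,:,::-1]); np.savez(f"{n}0.npz",im=im,d=d); print(n,camera_model(n))
E
```

```text
pics
{'t': 0.0, 'q': array([-1.26094948e+00,  5.33467585e-02,  1.61430841e+00,  1.68822491e-05,
        1.47600780e+00, -1.18988588e-01]), 'dq': array([-1.96018577e-03,  3.55662473e-05, -4.67248648e-04, -5.54422985e-05,
       -1.46536346e-03, -8.94979612e-04]), 'effort': array([ 8.39966342e-04, -3.93686163e+01, -3.70172381e+01,  8.15134081e-05,
        7.07957981e-03, -1.96600087e-05]), 'tool_pos': array([ 0.25969995, -0.5677965 ,  0.23006068]), 'tool_rot': array([ 1.98508824,  0.43441678, -1.98545507]), 'contact_force': array([-0.61906749, -0.29455151,  0.36098752]), 'wrist_torque': array([ 0.01805438, -0.02535799, -0.0021351 ]), 'opening': 0.08527807453070332}
scene {'fx': 360.89723464530175, 'fy': 360.89723464530175, 'cx': 253.8190234853151, 'cy': 191.9455217381596, 'xyz': array([ 0.94961551, -0.50013004,  0.65784639]), 'attitude': array([-2.17220288, -0.74360819,  0.32739437])}
top {'fx': 493.6652382636589, 'fy': 493.6652382636589, 'cx': 246.51867861751737, 'cy': 197.61069758673918, 'xyz': array([0.48594343, 0.02452184, 1.02471615]), 'attitude': array([-2.14361012,  2.20322693, -0.10833185])}
```

View pics/scene0.png

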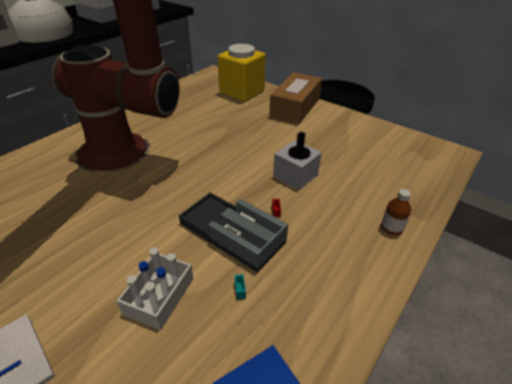

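View pics/top0.png

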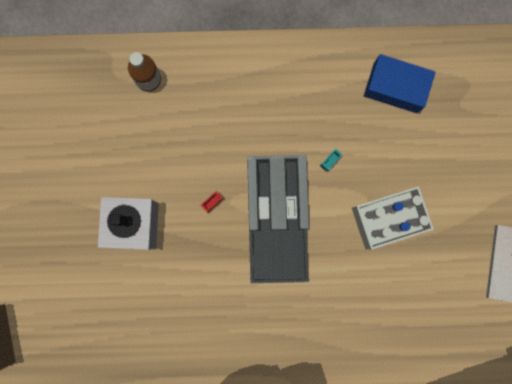

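The top view shows the loader at about (278,220) and the holder with the pick at (125,222). A white part stands in each lane, at (264,208) and (292,208). I'll enlarge these areas and measure them.

```bash
cat > h.py <<'E'
import numpy as np,cv2
from scipy.spatial.transform import Rotation as R
def world(cm,u,v,z=None,d=None):
    u=np.asarray(u,float);v=np.asarray(v,float)
    r=np.stack([(u-cm['cx'])/cm['fx'],(v-cm['cy'])/cm['fy'],np.ones_like(u)],-1)
    r=r@R.from_rotvec(cm['attitude']).as_matrix().T
    s=d if d is not None else (z-cm['xyz'][2])/r[...,2]
    return cm['xyz']+r*np.asarray(s)[...,None]
E
python3 - <<'E'
from h import *
from station import camera_model
f=np.load('top0.npz');im,d=f['im'],f['d'];cm=camera_model('top')
a=cv2.resize(im[145:290,235:325,::-1],None,fx=4,fy=4,interpolation=cv2.INTER_CUBIC)
b=cv2.resize(im[190:255,90:165,::-1],None,fx=5,fy=5,interpolation=cv2.INTER_CUBIC)
a=np.pad(a,((0,0),(0,b.shape[1]),(0,0)));a[:b.shape[0],-b.shape[1]:]=b
cv2.imwrite('pics/z1.png',a)
vv,uu=np.mgrid[0:384,0:512];W=world(cm,uu,vv,d=d)
def reg(m,name):
    p=W[m];print(name,m.sum(),np.median(p,0).round(4),p.min(0).round(4),p.max(0).round(4))
roi=(uu>240)&(uu<315)&(vv>145)&(vv<290)
m=roi&(W[...,2]>.058)&(W[...,2]<.072);reg(m,'walls')
print(np.percentile(W[...,2][(uu>255)&(uu<300)&(vv>240)&(vv<270)],[5,50,95]))
hi=(im.min(2)>150)&roi
for lo,hi_ in((255,277),(278,300)):
    k=hi&(uu>lo)&(uu<hi_);reg(k,'white')
    ys,xs=np.nonzero(k);print(xs.min(),xs.max(),ys.min(),ys.max(),world(cm,[xs.min(),xs.max()+1],[ys.min(),ys.max()+1],z=.046)[:, :2].round(4).tolist())
    print((W[ys.min():ys.max()+1,(xs.min()+xs.max())//2,2]*1000).round())
r2=(uu>90)&(uu<165)&(vv>190)&(vv<255)
reg(r2&(W[...,2]>.077)&(W[...,2]<.085),'holdertop')
reg(r2&(W[...,2]>.135)&(W[...,2]<.16),'handle top')
reg(r2&(W[...,2]>.086)&(W[...,2]<.1),'collar')
# loader walls rectangle
ys,xs=np.nonzero(m);p=W[m][:,:2]
print(cv2.minAreaRect((p*1000).astype(np.float32)))
m=roi&(W[...,2]>.012)&(W[...,2]<.072)
print(cv2.minAreaRect((W[m][:,:2]*1000).astype(np.float32)))
E
```

```text
walls 2543 [ 0.5904 -0.0412  0.066 ] [ 0.516  -0.0996  0.0581] [0.6611 0.0171 0.0719]
[0.01814055 0.02118251 0.02427098]
white 186 [ 0.5605 -0.0132  0.0471] [ 0.5389 -0.0224  0.0429] [ 0.5809 -0.0045  0.052 ]
259 268 197 218 [[0.581, -0.0049], [0.5366, -0.0234]]
[48. 45. 44. 48. 46. 48. 48. 49. 48. 46. 48. 48. 52. 46. 47. 48. 46. 48.
 46. 48. 46. 47.]
white 155 [ 0.5606 -0.0684  0.0291] [ 0.4859 -0.0775  0.023 ] [0.5795 0.0245 1.0247]
287 296 197 217 [[0.5794, -0.0607], [0.537, -0.079]]
[48. 48. 36. 27. 28. 26. 31. 23. 28. 25. 29. 29. 24. 27. 27. 24. 26. 23.
 26. 49. 50.]
holdertop 1508 [0.5259 0.25   0.0826] [0.486  0.2034 0.077 ] [0.5858 0.3057 0.085 ]
handle top 125 [0.5386 0.2533 0.1483] [0.5297 0.2456 0.1352] [0.548  0.2647 0.1525]
collar 725 [0.5373 0.2498 0.0888] [0.4883 0.2043 0.086 ] [0.5819 0.3012 0.0999]
((588.5240478515625, -41.0621452331543), (116.17887115478516, 145.177001953125), 89.57867431640625)
((536.0722045898438, -40.9291877746582), (116.4376449584961, 250.0758056640625), 89.76946258544922)
```

View pics/z1.png

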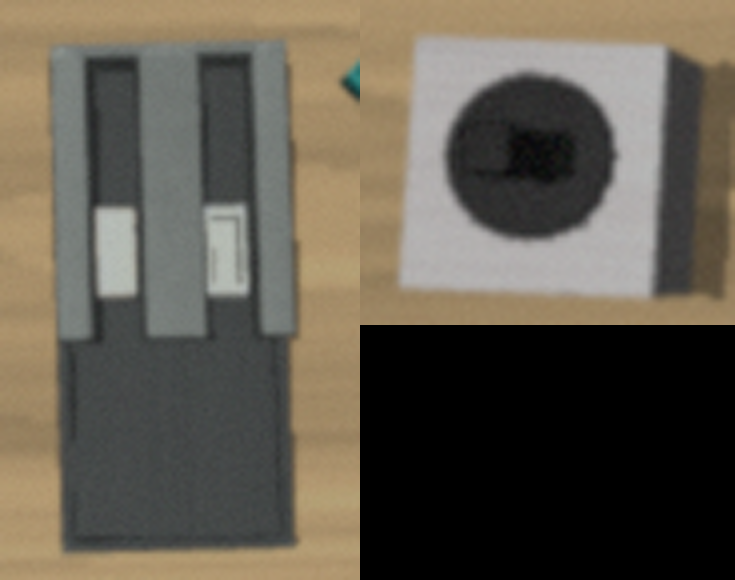

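Loader is centred at about (0.536, -0.041) with heading near 0. The hollow carrier is in the right-hand (-y) lane at about (0.558, -0.070). The blank is the closed-top one in the +y lane. Next I need the handle pose and the tool yaw.

```bash
python3 - <<'E'
from h import *
from station import *
f=np.load('top0.npz');im,d=f['im'],f['d'];cm=camera_model('top')
o=get_obs();M=R.from_rotvec(o['tool_rot']).as_matrix();print('x',M[:,0].round(3),'y',M[:,1].round(3),'jaw yaw',np.degrees(np.arctan2(M[1,1],M[0,1])), grasp_offset)
g=im.max(2)
sub=np.zeros_like(g);sub[190:255,90:165]=1
for th,z in((22,.148),(30,.148),(75,.088),(90,.088)):
    m=((g<th)&(sub>0)).astype(np.uint8)
    c=max(cv2.findContours(m,0,1)[0],key=cv2.contourArea)
    p=world(cm,c[:,0,0],c[:,0,1],z=z)[:,:2]*1000
    print(th,cv2.contourArea(c),cv2.minAreaRect(p.astype(np.float32)),cv2.minEnclosingCircle(p.astype(np.float32)))
vv,uu=np.mgrid[0:384,0:512];W=world(cm,uu,vv,d=d)
m=(sub>0)&(W[...,2]>.142)&(W[...,2]<.156)
print(cv2.minAreaRect((W[m][:,:2]*1000).astype(np.float32)),W[m].mean(0))
m=(sub>0)&(W[...,2]>.142)
ys,xs=np.nonzero(m);print(xs.min(),xs.max(),ys.min(),ys.max())
print(g[205:240,108:142])
E
```

```text
x [-0.001  0.002 -1.   ] y [ 0.416 -0.909 -0.002] jaw yaw -65.43114031045705 0.0187
22 52.5 ((535.6586303710938, 238.7121124267578), (16.108610153198242, 15.259706497192383), 80.24969482421875) ((535.6279907226562, 238.94000244140625), 10.71256160736084)
30 96.0 ((535.0039672851562, 236.30291748046875), (24.58051872253418, 17.771854400634766), 80.36124420166016) ((535.2935180664062, 237.08718872070312), 13.725080490112305)
75 766.5 ((537.79345703125, 254.16375732421875), (59.72770690917969, 59.63934326171875), 44.006107330322266) ((538.4662475585938, 254.208251953125), 30.872329711914062)
90 795.5 ((538.740234375, 254.13720703125), (61.089393615722656, 60.96995162963867), 44.20724868774414) ((538.4545288085938, 254.60728454589844), 31.38362693786621)
((538.7490234375, 255.05152893066406), (18.760242462158203, 18.558748245239258), 3.0837371349334717) [0.538486   0.25460223 0.14834687]
92 156 190 249
[[180 179 178 ... 182 178 182]
 [179 178 178 ... 181 178 180]
 [176 177 175 ... 180 181 180]
 ...
 [179 177 178 ... 180 180 182]
 [178 179 179 ... 180 178 179]
 [180 179 177 ... 177 179 178]]
```

```bash
python3 -m crank '[[[0.065,0.195,0.01,-12],[0.065,0.195,0.01,-12],[0.065,0.195,0.01,-12],[0.065,0.195,0.01,-12],[0.065,0.195,0.01,-12]]]' 1 40
```

```text
t: 0.52
tool_pos: [0.3249, -0.3712, 0.2406]
tool_rot: [2.106, 0.233, -2.107]
contact_force: [0.8, 0.6, 0.5]
opening: 0.0852
```

```bash
for i in 1; do python3 -m crank '[[[0.065,0.19,0,-12],[0.065,0.19,0,-12],[0.065,0.19,0,-12],[0.065,0.19,0,-12],[0.065,0.19,0,-12]]]'; done; python3 -m crank '[[[0.065,0.19,0,0],[0.065,0.19,0,0],[0.065,0.19,0,0],[0.065,0.19,0,0],[0.065,0.19,0,0]]]'; python3 -m crank '[[[0.065,0.19,0,0],[0.065,0.19,0,0],[0.065,0.19,0,0],[0.065,0.19,0,0],[0.065,0.19,0,0]]]'; python3 - <<'E'
from h import *
from station import *
o=get_obs();M=R.from_rotvec(o['tool_rot']).as_matrix();print(o['tool_pos'],'jaw yaw',np.degrees(np.arctan2(M[1,1],M[0,1])))
cm=camera_model('wrist')
im,d=get_image('wrist');cv2.imwrite('pics/w1.png',im[:,:,::-1]);np.savez('w1.npz',im=im,d=d,**cm)
E
```

```text
t: 0.93
tool_pos: [0.3899, -0.181, 0.2409]
tool_rot: [2.217, 0.012, -2.216]
contact_force: [0.5, 1.0, -0.2]
opening: 0.0853
t: 1.35
tool_pos: [0.4548, 0.0094, 0.241]
tool_rot: [2.216, 0.013, -2.216]
contact_force: [0.9, -0.1, -0.3]
opening: 0.0852
t: 1.77
tool_pos: [0.5198, 0.1994, 0.2407]
tool_rot: [2.215, 0.013, -2.216]
contact_force: [1.2, -1.2, 0.7]
opening: 0.0854
[0.51983495 0.19944668 0.24071312] jaw yaw -89.34215667016237
```

View pics/w1.png

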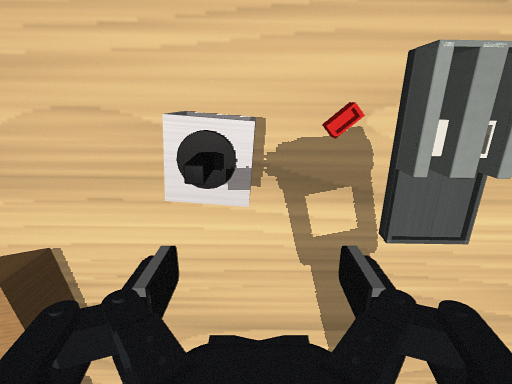

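The wrist view shows the holder at (210,160), the collar disc at (206,158) and the handle at about (203,168). I'll refine the handle position from it.

```bash
python3 - <<'E'
from h import *
f=np.load('w1.npz');im,d=f['im'],f['d'];cm={k:f[k] for k in('fx','fy','cx','cy','xyz','attitude')}
vv,uu=np.mgrid[0:384,0:512];W=world(cm,uu,vv,d=d)
sub=(uu>160)&(uu<260)&(vv>110)&(vv<210)
for lo,hi in((.143,.155),(.084,.094)):
    m=sub&(W[...,2]>lo)&(W[...,2]<hi)&(im.max(2)<110)
    p=W[m];print(m.sum(),p.mean(0).round(4),cv2.minAreaRect((p[:,:2]*1000).astype(np.float32)),cv2.minEnclosingCircle((p[:,:2]*1000).astype(np.float32)))
E
```

```text
428 [0.5393 0.2561 0.1476] ((538.6396484375, 256.4770202636719), (17.925697326660156, 18.344192504882812), 86.1881103515625) ((538.4357299804688, 256.3725891113281), 11.651017189025879)
1968 [0.5433 0.2532 0.088 ] ((538.544189453125, 256.41375732421875), (62.181739807128906, 62.95658493041992), 25.098241806030273) ((538.5464477539062, 256.4203796386719), 31.788232803344727)
```

```bash
python3 -m crank '[[[0.019,0.0563,-0.02,-0.7],[0.019,0.0563,-0.02,-0.7],[0.019,0.0563,-0.05,-0.7],[0.019,0.0563,-0.08,-0.7],[0.019,0.0563,-0.1,-0.7]]]'; python3 -m crank '[[[0,0,-0.02,0],[0,0,-0.034,0],[0,0,-0.034,0]]]'; python3 -m crank '[[[0,0,0,0],[0,0,0,0],[0,0,0,0],[0,0,0,0],[0,0,0,0]]]' 0 60;  python3 -m crank '[[[0,0,0,0],[0,0,0,0],[0,0,0,0],[0,0,0,0]]]'
```

```text
t: 2.23
tool_pos: [0.5373, 0.2529, 0.1377]
tool_rot: [-2.217, 0.003, 2.226]
contact_force: [0.4, -0.9, -1.0]
opening: 0.0852
t: 2.48
tool_pos: [0.5361, 0.2519, 0.1028]
tool_rot: [2.213, -0.005, -2.229]
contact_force: [0.1, -0.5, -1.3]
opening: 0.0855
t: 2.9
tool_pos: [0.5396, 0.2531, 0.1087]
tool_rot: [-2.222, 0.002, 2.218]
contact_force: [-0.4, -0.4, -0.5]
opening: 0.0258
t: 3.23
tool_pos: [0.5396, 0.2533, 0.1086]
tool_rot: [-2.222, 0.002, 2.218]
contact_force: [0.3, 1.3, 5.9]
opening: 0.0174
```

```bash
python3 -m crank '[[[0,0,0.02,0],[0,0,0.04,0],[0,0,0.07,0],[0,0,0.1,0],[0,0,0.12,0]]]'; python3 -m crank '[[[0,0,0.01,0],[0,0,0.01,0],[0,0,0.01,0]]]'; python3 - <<'E'
from h import *
from station import *
o=get_obs();print(o['tool_pos'])
cm=camera_model('scene')
im,d=get_image('scene');np.savez('s2.npz',im=im,d=d,**cm)
from numpy import *
q=R.from_rotvec(cm['attitude']).inv().apply(o['tool_pos']-cm['xyz']);u=q[0]/q[2]*cm['fx']+cm['cx'];v=q[1]/q[2]*cm['fy']+cm['cy'];print(u,v)
u,v=int(u),int(v)
cv2.imwrite('pics/s2.png',cv2.resize(im[max(v-60,0):v+90,max(u-75,0):u+75,::-1],None,fx=4,fy=4,interpolation=cv2.INTER_CUBIC))
cm=camera_model('wrist');im,d=get_image('wrist');np.savez('w2.npz',im=im,d=d,**cm);cv2.imwrite('pics/w2.png',im[:,:,::-1])
E
```

```text
t: 3.65
tool_pos: [0.5391, 0.2528, 0.2293]
tool_rot: [-2.222, 0.002, 2.219]
contact_force: [1.0, 0.1, -1.5]
opening: 0.017
t: 3.9
tool_pos: [0.5384, 0.2527, 0.236]
tool_rot: [-2.219, 0.003, 2.222]
contact_force: [0.0, -0.3, -2.1]
opening: 0.0174
[0.53840899 0.25267747 0.23604345]
303.23419235561016 103.47889983973936
```

View pics/s2.png

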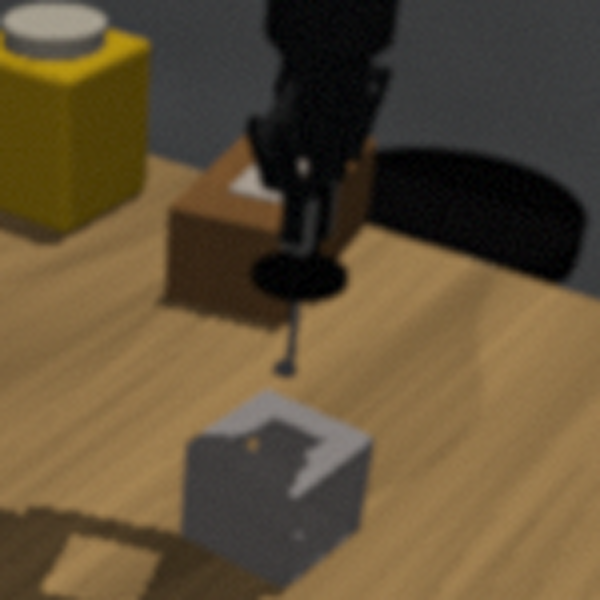

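View pics/w2.png

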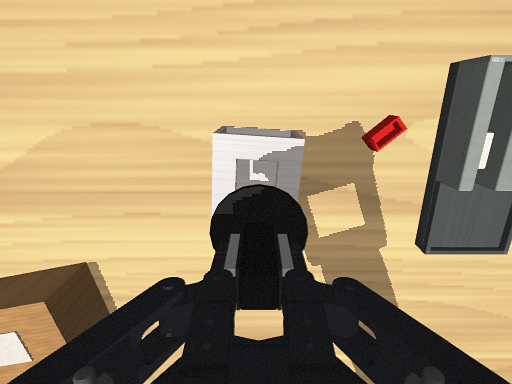

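The pick is held and out of the holder. In the scene crop the tip at (285,368) has its toe pointing left, which is -x. Next I move it over the lane behind the carrier.

```bash
python3 -m crank '[[[0.04,-0.165,0,0],[0.04,-0.165,0,0],[0.04,-0.165,0,0],[0.04,-0.165,0,0],[0.04,-0.165,0,0]]]'; python3 -m crank '[[[0.039,-0.158,0,0],[0.039,-0.158,0,0],[0.039,-0.158,0,0],[0.039,-0.158,0,0],[0.039,-0.158,0,0]]]'; python3 -m crank '[[[0,0,-0.02,0],[0,0,-0.03,0],[0,0,-0.03,0],[0,0,-0.03,0]]]'; python3 - <<'E'
from h import *
from station import *
o=get_obs();print(o['tool_pos'])
for n in('scene','wrist'):
    cm=camera_model(n);im,d=get_image(n);np.savez(n+'3.npz',im=im,d=d,**cm)
    if n=='scene': im=cv2.resize(im[100:280,150:330],None,fx=3.3,fy=3.3,interpolation=cv2.INTER_CUBIC)
    cv2.imwrite('pics/%s3.png'%n,im[:,:,::-1])
E
```

```text
t: 4.42
tool_pos: [0.579, 0.0819, 0.2346]
tool_rot: [-2.215, 0.013, 2.223]
contact_force: [-0.2, 0.5, -1.3]
opening: 0.0171
t: 4.83
tool_pos: [0.6178, -0.0758, 0.2346]
tool_rot: [-2.215, 0.012, 2.222]
contact_force: [0.1, 0.6, -1.8]
opening: 0.0176
t: 5.17
tool_pos: [0.6165, -0.069, 0.2048]
tool_rot: [-2.215, 0.0, 2.225]
contact_force: [-0.1, -0.0, -0.5]
opening: 0.0171
[ 0.61653117 -0.0689948   0.20480296]
```

View pics/scene3.png

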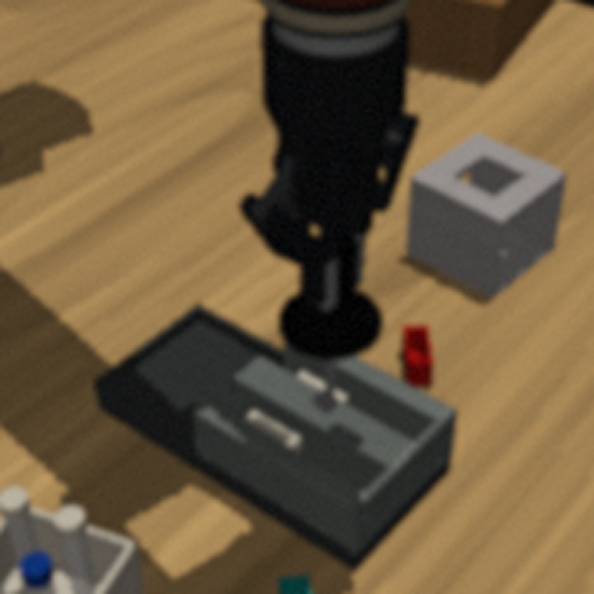

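View pics/wrist3.png

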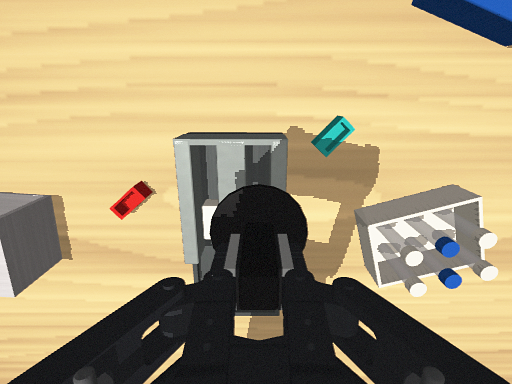

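The scene crop shows the tip at (325,400) hanging over the loader, with the hollow carrier at (273,428) and the blank near (318,382). I'll locate the tip by depth before lowering.

```bash
python3 - <<'E'
from h import *
f=np.load('scene3.npz');im,d=f['im'],f['d'];cm={k:f[k] for k in('fx','fy','cx','cy','xyz','attitude')}
vv,uu=np.mgrid[0:384,0:512];W=world(cm,uu,vv,d=d)
m=(uu>235)&(uu<262)&(vv>203)&(vv<232)&(W[...,2]>.08)&(W[...,2]<.2)
for v in range(203,232):
    k=m&(vv==v)
    if k.any(): print(v,uu[k].min(),uu[k].max(),W[k].mean(0).round(4),im[k].mean(0).round())
E
```

```text
204 237 261 [ 0.6298 -0.0882  0.1844] [8. 7. 7.]
205 239 260 [ 0.6319 -0.0893  0.1837] [8. 8. 6.]
206 240 258 [ 0.6325 -0.0916  0.1831] [10. 10.  9.]
207 243 256 [ 0.634  -0.0919  0.1815] [17. 18. 17.]
208 248 251 [ 0.6349 -0.0931  0.1803] [27. 27. 26.]
209 248 250 [ 0.6153 -0.0694  0.1489] [42. 42. 42.]
210 248 250 [ 0.6151 -0.0691  0.1457] [53. 52. 53.]
211 248 250 [ 0.6159 -0.0702  0.1442] [55. 55. 55.]
212 248 250 [ 0.6157 -0.0698  0.1409] [53. 53. 53.]
213 248 250 [ 0.6153 -0.0693  0.1374] [53. 52. 52.]
214 248 250 [ 0.6159 -0.0701  0.1355] [58. 57. 56.]
215 248 250 [ 0.6153 -0.0693  0.1316] [68. 68. 65.]
216 248 250 [ 0.6156 -0.0696  0.1291] [83. 80. 76.]
217 248 250 [ 0.615  -0.0689  0.1253] [86. 84. 80.]
218 246 250 [ 0.6117 -0.0682  0.1198] [89. 87. 83.]
219 245 250 [ 0.611  -0.0689  0.117 ] [71. 70. 69.]
220 244 251 [ 0.6116 -0.0696  0.1149] [70. 70. 68.]
221 244 251 [ 0.6123 -0.0705  0.1131] [63. 63. 62.]
222 245 251 [ 0.6135 -0.0703  0.1107] [59. 59. 59.]
223 246 250 [ 0.6143 -0.0714  0.109 ] [62. 62. 62.]
224 248 249 [ 0.6164 -0.0723  0.108 ] [66. 67. 66.]
```

```bash
python3 -m crank '[[[0.002,-0.001,-0.02,0],[0.002,-0.001,-0.04,0],[0.002,-0.001,-0.06,0],[0.002,-0.001,-0.075,0],[0.002,-0.001,-0.075,0]]]'; python3 -m crank '[[[0,0,0,0],[0,0,0,0]]]'
```

```text
t: 5.68
tool_pos: [0.6178, -0.0701, 0.129]
tool_rot: [-2.214, 0.0, 2.226]
contact_force: [0.2, -0.6, -2.1]
opening: 0.0171
t: 5.85
tool_pos: [0.621, -0.071, 0.1343]
tool_rot: [-2.224, 0.003, 2.218]
contact_force: [-0.9, -0.5, -1.4]
opening: 0.0172
```

```bash
python3 -m crank '[[[0,0,-0.006,0],[0,0,-0.011,0],[0,0,-0.011,0],[0,0,-0.011,0]]]';python3 -m crank '[[[0,0,0,0],[0,0,0,0]]]'
```

```text
t: 6.18
tool_pos: [0.6196, -0.071, 0.121]
tool_rot: [-2.22, 0.002, 2.221]
contact_force: [-0.2, 0.1, -1.6]
opening: 0.0171
t: 6.35
tool_pos: [0.62, -0.0712, 0.1216]
tool_rot: [-2.221, 0.003, 2.22]
contact_force: [0.2, -0.2, -0.8]
opening: 0.017
```

```bash
python3 -m crank '[[[-0.004,0.0005,0.002,0],[-0.01,0.0005,0.002,0],[-0.016,0.0005,0.002,0],[-0.022,0.0005,0.002,0],[-0.028,0.0005,0.002,0]]]';python3 -m crank '[[[-0.004,0,0,0],[-0.008,0,0,0],[-0.012,0,0,0],[-0.016,0,0,0],[-0.02,0,0,0]]]'; python3 - <<'E'
from h import *
from station import *
o=get_obs();print(o['tool_pos'])
im,d=get_image('scene')
im=cv2.resize(im[160:280,170:300],None,fx=4.5,fy=4.5,interpolation=cv2.INTER_CUBIC)
cv2.imwrite('pics/scene4.png',im[:,:,::-1])
E
```

```text
t: 6.77
tool_pos: [0.5911, -0.0706, 0.1233]
tool_rot: [-2.22, 0.003, 2.22]
contact_force: [-0.4, 0.2, -1.3]
opening: 0.0176
t: 7.18
tool_pos: [0.5716, -0.0706, 0.1233]
tool_rot: [-2.221, 0.003, 2.22]
contact_force: [-0.3, 0.2, -0.7]
opening: 0.0172
[ 0.57155083 -0.07063247  0.12334376]
```

View pics/scene4.png

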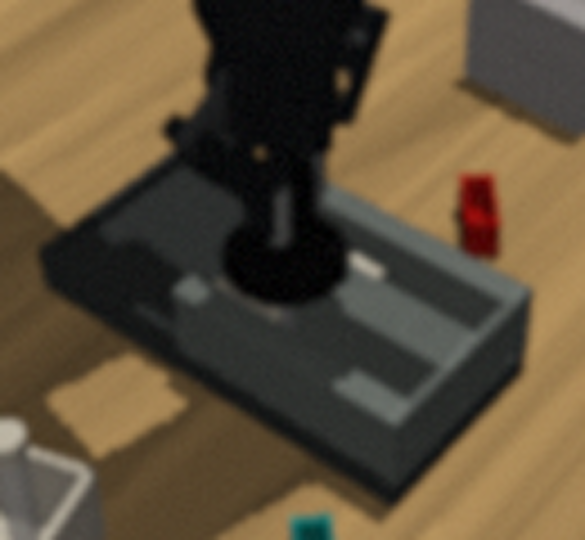

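The carrier's near edge runs from (220,285) to (288,318), just ahead of the collar, so it is moving. The blank at (367,265) hasn't moved. I'll keep dragging.

```bash
python3 -m crank '[[[-0.005,0,0,0],[-0.01,0,0,0],[-0.015,0,0,0],[-0.02,0,0,0],[-0.025,0,0,0]]]';python3 -m crank '[[[-0.005,0,0,0],[-0.01,0,0,0],[-0.015,0,0,0],[-0.02,0,0,0],[-0.025,0,0,0]]]'; python3 - <<'E'
from h import *
from station import *
o=get_obs();print(o['tool_pos'])
im,d=get_image('scene')
im=cv2.resize(im[160:280,170:300],None,fx=4.5,fy=4.5,interpolation=cv2.INTER_CUBIC)
cv2.imwrite('pics/scene5.png',im[:,:,::-1])
E
```

```text
t: 7.65
tool_pos: [0.5465, -0.0706, 0.1234]
tool_rot: [-2.221, 0.003, 2.22]
contact_force: [0.1, -0.0, -1.0]
opening: 0.0175
t: 8.07
tool_pos: [0.5214, -0.0706, 0.1234]
tool_rot: [-2.22, 0.003, 2.22]
contact_force: [1.0, -0.0, -1.1]
opening: 0.0173
[ 0.52138771 -0.0705966   0.12336454]
```

View pics/scene5.png

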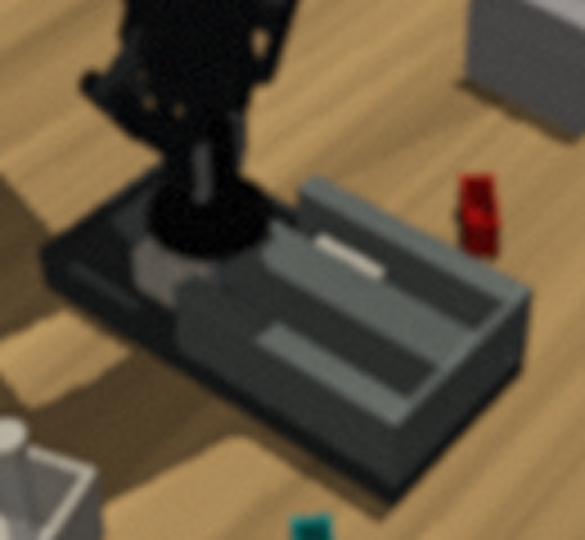

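The carrier, at about (165,270), has come out onto the tray and is still upright. I'll drag it 18 mm further, back off, lift, and look.

```bash
python3 -m crank '[[[-0.005,0,0,0],[-0.01,0,0,0],[-0.014,0,0,0],[-0.018,0,0,0],[-0.018,0,0,0]]]';python3 -m crank '[[[0,0,0,0],[0.006,0,0,0],[0.012,0,0,0],[0.016,0,0,0],[0.016,0,0,0]]]'; python3 -m crank '[[[0,0,0.02,0],[0,0,0.05,0],[0,0,0.08,0],[0,0,0.11,0],[0,0,0.11,0]]]';python3 -m crank '[[[-0.01,0.16,0,0],[-0.01,0.16,0,0],[-0.01,0.16,0,0],[-0.01,0.16,0,0],[-0.01,0.16,0,0]]]'; python3 - <<'E'
from h import *
from station import *
o=get_obs();print(o['tool_pos'])
cm=camera_model('top');im,d=get_image('top');np.savez('top6.npz',im=im,d=d)
cv2.imwrite('pics/top6.png',cv2.resize(im[145:290,200:345,::-1],None,fx=4,fy=4,interpolation=cv2.INTER_CUBIC))
im,d=get_image('scene')
im=cv2.resize(im[160:280,170:300],None,fx=4.5,fy=4.5,interpolation=cv2.INTER_CUBIC)
cv2.imwrite('pics/scene6.png',im[:,:,::-1])
E
```

```text
t: 8.53
tool_pos: [0.503, -0.0705, 0.1231]
tool_rot: [-2.219, 0.003, 2.221]
contact_force: [-0.2, -0.8, -2.0]
opening: 0.0174
t: 8.95
tool_pos: [0.521, -0.0707, 0.1235]
tool_rot: [-2.221, 0.002, 2.22]
contact_force: [-0.5, 0.2, -1.7]
opening: 0.0173
t: 9.37
tool_pos: [0.5234, -0.0715, 0.2413]
tool_rot: [2.234, -0.006, -2.208]
contact_force: [0.8, -0.4, -0.5]
opening: 0.017
t: 9.78
tool_pos: [0.5088, 0.0947, 0.2326]
tool_rot: [2.22, 0.008, -2.222]
contact_force: [1.0, -0.1, -2.1]
opening: 0.0174
[0.50884684 0.09466288 0.23262001]
```

View pics/top6.png

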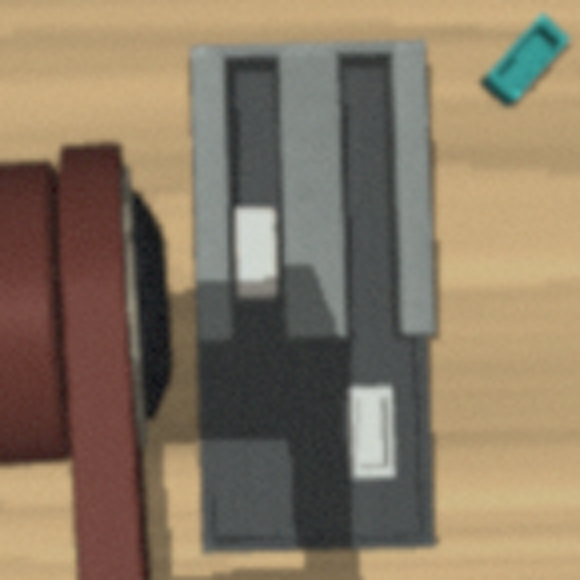

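View pics/scene6.png

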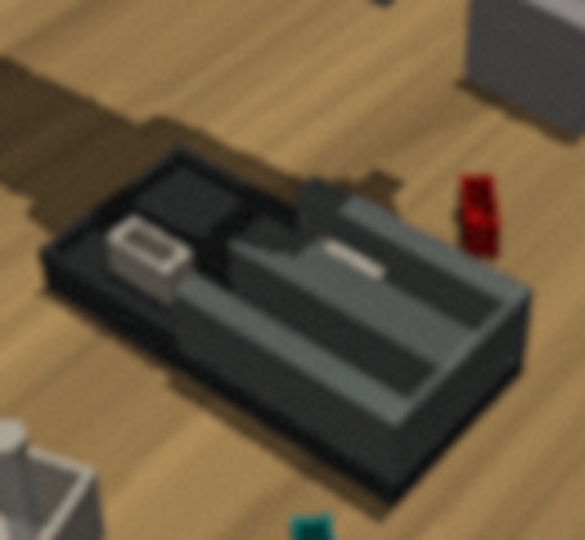

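The top view shows the carrier upright and straight at (372,432), well ahead of the lane mouth, and the blank at its old place, (256,252). Next I return the pick to the holder.

```bash
python3 - <<'E'
from h import *
from station import *
f=np.load('top6.npz');im=f['im'];cm=camera_model('top')
vv,uu=np.mgrid[0:384,0:512]
for a in((280,305,225,275),(255,275,190,225)):
    m=(im.min(2)>110)&(uu>a[0])&(uu<a[1])&(vv>a[2])&(vv<a[3])
    c=max(cv2.findContours(m.astype(np.uint8),0,1)[0],key=cv2.contourArea)
    p=world(cm,c[:,0,0],c[:,0,1],z=.046)[:,:2]*1000;print(cv2.minAreaRect(p.astype(np.float32)), p.mean(0)-[536,-41])
E
python3 -m crank '[[[0.031,0.158,0,0],[0.031,0.158,0,0],[0.031,0.158,0,0],[0.031,0.158,0,0],[0.031,0.158,0,0]]]';python3 -m crank '[[[0,0,-0.01,0],[0,0,-0.01,0],[0,0,-0.01,0],[0,0,-0.01,0]]]'
```

```text
((469.337646484375, -67.66088104248047), (21.72414779663086, 45.201026916503906), 87.9710693359375) [-66.69297491 -26.8859393 ]
((560.7591552734375, -14.269469261169434), (19.891889572143555, 43.89118957519531), 88.28364562988281) [25.28110792 27.45165631]
t: 10.3
tool_pos: [0.5416, 0.2512, 0.2325]
tool_rot: [-2.22, -0.003, 2.221]
contact_force: [-1.7, -0.8, -0.3]
opening: 0.0171
t: 10.63
tool_pos: [0.5408, 0.2458, 0.2227]
tool_rot: [-2.218, 0.006, 2.221]
contact_force: [-0.4, -0.3, -0.5]
opening: 0.0175
```

```bash
python3 -m crank '[[[-0.001,0.0075,-0.02,0],[-0.001,0.0075,-0.03,0],[-0.001,0.0075,-0.03,0],[-0.001,0.0075,-0.03,0],[-0.001,0.0075,-0.03,0]]]'; python3 - <<'E'
from h import *
from station import *
im,d=get_image('scene')
cv2.imwrite('pics/scene7.png',cv2.resize(im[60:200,230:370,::-1],None,fx=4,fy=4,interpolation=cv2.INTER_CUBIC))
E
```

```text
t: 11.05
tool_pos: [0.5402, 0.2544, 0.1939]
tool_rot: [-2.221, 0.003, 2.219]
contact_force: [-0.2, -0.3, -0.3]
opening: 0.0172
```

View pics/scene7.png

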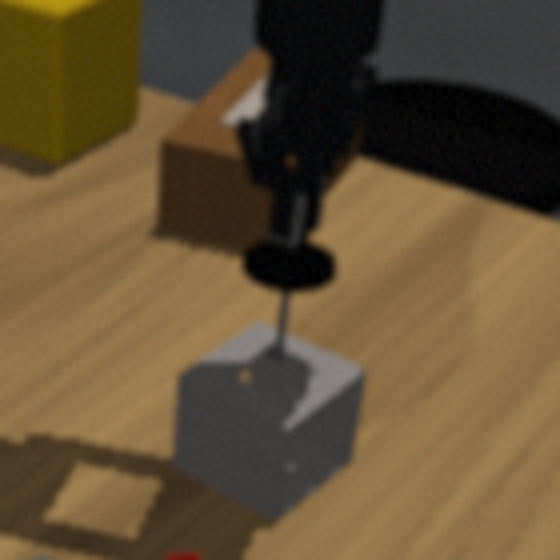

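The shaft reaches down to about (282,350), over the hole in the holder's top. I'll lower it.

```bash
python3 -m crank '[[[-0.0005,-0.001,-0.01,0],[-0.0005,-0.001,-0.025,0],[-0.0005,-0.001,-0.04,0],[-0.0005,-0.001,-0.055,0],[-0.0005,-0.001,-0.07,0]]]';python3 -m crank '[[[0,0,0,0],[0,0,0,0],[0,0,0,0]]]'
```

```text
t: 11.52
tool_pos: [0.5395, 0.2538, 0.1227]
tool_rot: [-2.221, 0.002, 2.219]
contact_force: [0.6, 0.3, -1.7]
opening: 0.0176
t: 11.77
tool_pos: [0.5399, 0.2541, 0.1243]
tool_rot: [-2.222, 0.002, 2.219]
contact_force: [0.1, -0.7, -1.3]
opening: 0.0172
```

```bash
python3 -m crank '[[[0,-0.0005,-0.004,0],[0,-0.0005,-0.008,0],[0,-0.0005,-0.012,0],[0,-0.0005,-0.0135,0],[0,-0.0005,-0.0135,0]]]';python3 -m crank '[[[0,0,0,0],[0,0,0,0],[0,0,0,0]]]'
```

```text
t: 12.18
tool_pos: [0.5389, 0.2533, 0.1091]
tool_rot: [-2.219, 0.003, 2.222]
contact_force: [-0.4, 0.3, -1.5]
opening: 0.0174
t: 12.43
tool_pos: [0.5395, 0.2535, 0.11]
tool_rot: [-2.221, 0.002, 2.22]
contact_force: [-0.0, -0.1, -0.7]
opening: 0.0174
```

```bash
python3 -m crank '[[[0,0,-0.001,0],[0,0,-0.0015,0],[0,0,-0.0015,0],[0,0,-0.0015,0]]]'; python3 -m crank '[[[0,0,0,0],[0,0,0,0],[0,0,0,0],[0,0,0,0],[0,0,0,0]]]' 1; python3 -m crank '[[[0,0,0,0],[0,0,0,0],[0,0,0.02,0],[0,0,0.05,0],[0,0,0.08,0]]]'; python3 -m crank '[[[0,0,0.04,0],[-0.05,-0.08,0.04,0],[-0.05,-0.08,0.04,0],[-0.05,-0.08,0.04,0]]]'; python3 - <<'E'
from h import *
from station import *
o=get_obs();print(o['t'],o['tool_pos'])
for n in('wrist','top','scene'):
    cm=camera_model(n);im,d=get_image(n);np.savez(n+'8.npz',im=im,d=d,**cm);cv2.imwrite('pics/%s8.png'%n,im[:,:,::-1])
f=np.load('wrist8.npz');im,d=f['im'],f['d'];cm={k:f[k] for k in('fx','fy','cx','cy','xyz','attitude')}
vv,uu=np.mgrid[0:384,0:512];W=world(cm,uu,vv,d=d)
sub=(abs(W[...,0]-.538)<.04)&(abs(W[...,1]-.255)<.04)
for lo,hi in((.140,.158),(.084,.095)):
    m=sub&(W[...,2]>lo)&(W[...,2]<hi)&(im.max(2)<110)
    p=W[m];print(m.sum(),p.mean(0).round(4),cv2.minAreaRect((p[:,:2]*1000).astype(np.float32)))
E
```

```text
t: 12.77
tool_pos: [0.5395, 0.2534, 0.1086]
tool_rot: [-2.221, 0.002, 2.22]
contact_force: [-1.3, 0.1, 0.3]
opening: 0.017
t: 13.18
tool_pos: [0.5394, 0.2534, 0.1084]
tool_rot: [-2.22, 0.003, 2.22]
contact_force: [-0.2, 0.5, -0.0]
opening: 0.0766
t: 13.6
tool_pos: [0.5383, 0.253, 0.1877]
tool_rot: [-2.217, 0.004, 2.224]
contact_force: [1.0, -0.4, -0.1]
opening: 0.0858
t: 13.93
tool_pos: [0.4875, 0.1708, 0.2287]
tool_rot: [-2.22, 0.006, 2.22]
contact_force: [0.1, -0.2, -0.2]
opening: 0.0858
13.9333 [0.48751278 0.17079593 0.22873051]
563 [0.5391 0.2527 0.1472] ((538.799560546875, 253.82640075683594), (17.982189178466797, 17.416751861572266), 89.01686096191406)
2388 [0.5412 0.2491 0.0881] ((538.7092895507812, 252.58734130859375), (63.01972198486328, 60.232154846191406), 11.875490188598633)
```

View pics/wrist8.png

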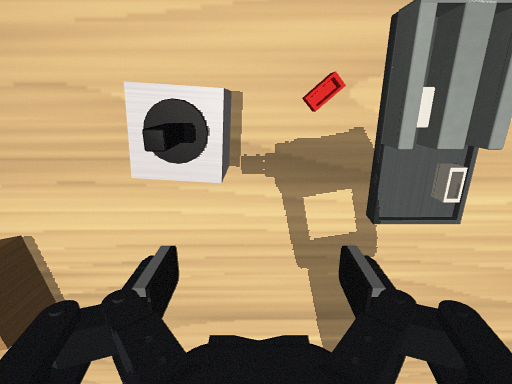

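View pics/scene8.png

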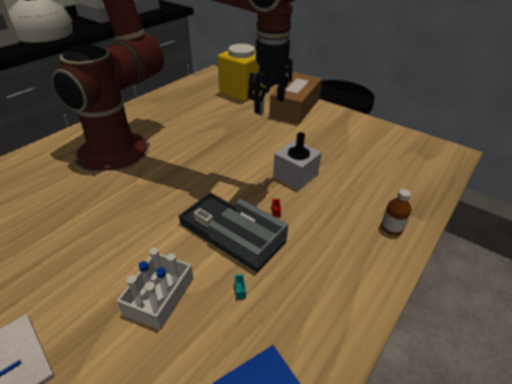

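The pick hangs upright in its holder at (175,130) in the wrist view, with its handle top at z 0.147 and within about 3 mm of the start. The carrier stands on the tray at (455,184), and the blank is at (427,107). I'm handing in.

```bash
python3 -c "
from station import *
print(finish_job())"
```

```text
the job is handed in; nothing more can be done
None
```

The carrier is out of its lane and standing upright on the open tray, and the pick is hanging in its holder again. I handed the job in at about 14 s of the 43 s allowed; no verdict was reported.

What I did: I took the pick from its holder and lowered it behind the hollow carrier in the -y lane. I dragged the carrier about 90 mm onto the tray, backed the pick off, lifted it, and hung it back by its collar. The gripper stayed more than 60 mm above the carrier throughout.

What the last checks showed:
- **Carrier:** about loader x = -0.067 m, y = -0.027 m, upright and in line with the lane. In the images the pick is well away from it.
- **Pick:** handle within about 3 mm of where it started, and its top at z = 0.147 m, against 0.148 m before.
- **Blank:** it looked unmoved. Two image measurements of its centre differ by about 2 mm, but part of it was in shadow in the second one.

The top and wrist cameras disagreed by about 2 mm in y on the handle position. That is within the stated calibration, and it did not affect the job. No check failed.

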